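# Draw the drooping bolt of the sample cage and hold its gate ajar

## Task

Please open the sample cage so that I can slide the tube rack out: its barrel bolt droops and the nose hooks behind the bent keeper, so lift the bolt by its black grip while you draw it back, easing the nose over the bent lip rather than forcing it. Then pull the sprung gate ajar by that grip until its free edge stands about a hand's breadth (10 cm) out, and finish there, still gripping the bolt and holding the gate still, because it shuts by itself if let go. Leave the bottle, the jar and the tip box on the bench where they stand.

Things in the scene. Friction and masses are not known exactly. Their poses are not given: they have to be found in the camera images.
- cage: White steel sample cage fixed to the bench, 346 mm wide (its y), 240 mm deep (its x), 240 mm high, wire sides, back and roof. Origin: centre of its underside. Its -x axis points out of its front, where the gate is; the latch post (y from -173 to -133 mm) is at its -y end. Front of posts and shut gate: x = -120 mm. The gate's upright hinge axis passes through x = -110, y = +135 mm.
- gate (a joint): Opening angle of the teal gate in rad: 0 shut, growing as its free (-y) edge swings out of the cage's front (clockwise from above). Hinge sprung shut with 0.32 N m when shut and 0.63 N m at 0.4 rad: let go, the gate shuts. The free edge is 262 mm from the hinge axis: 10 cm out is about 0.39 rad. Gate top 228 mm above the bench.
- gate_edge (a point): Top front corner of the gate's free edge, 228 mm above the bench; it moves with the gate.
- bolt_grip: Black round grip of the bolt, 14 mm thick, 36 mm long, lying level, straight out from the gate, a 21 mm disc at its outer end. Origin: middle of the 36 mm, 45 mm before the gate's face, 189 mm above the bench when sagging. -x: outwards from the gate; -y: along the bolt to the nose. Gate shut, it is 215 mm from the hinge axis along the cage's y, less the bolt's draw, and 55 mm before it.
- bolt (a joint): How far the bolt is drawn back along itself, in m, towards the hinge (the grip's +y): starts between 0 and 0.006, end stop at 0.048. It slides with a few newtons of friction and stays where it is left. The nose is clear of the keeper from about 0.030 on.
- bolt_lift (a joint): Tilt of the bolt in rad about its rear barrel, 150 mm behind the grip (less when drawn): 0 as it sags on the keeper, growing as the nose is raised, end stop 0.11. Raising the grip 1 mm adds about 0.007 rad. Falls back by its own weight (about 2 N at the grip). Drawing needs at least about 0.055 rad (grip raised 8 mm); 11 to 13 mm is comfortable, 16 mm reaches the stop.
- bolt_nose: Steel end of the 12 mm bolt rod in the keeper, with a square catch 8 mm thick turned down 11 mm below the rod; the catch lies 81 mm beyond the grip along its -y, just beyond the keeper. Origin: on the bolt's axis at the rear barrel; axes as for the grip.
- keeper: Steel strap loop on the latch post, 12 mm wide along the bolt, its lower leg bent up; the bolt passes through it and the turned-down catch hooks behind that leg when the bolt sags. Its opening is 38 mm high and 27 mm deep. Origin and axes: those of the cage; the loop itself is at about x = -135 mm, y = -142 mm, z = 195 mm there.
- tube_rack: Blue tube rack with capped tubes, 70 by 150 mm and 106 mm high, standing loose inside the cage. Origin: centre of its underside.
- reagent: Amber glass bottle with a blue cap, 68 mm in diameter, 135 mm high, standing on the bench. Origin: centre of its underside.
- jar: White jar with a red lid, 70 mm in diameter, 90 mm high, standing on the bench. Origin: centre of its underside.
- tip_box: Pipette tip box, green base and clear lid, 85 by 120 mm and 63 mm high, on the bench. Origin: centre of its underside.

How it is judged:
By the outcome, as a careful person would: the job done as asked, in the order asked, and still so for the second after the job is handed in, while the arm keeps its last pose, push and grip.
It also fails if it takes over 38 s, if anything falls off the work surface, if the arm or the gripper's body presses on something with over 40 N, if the wrist force passes 120 N, or if a joint passes its speed limit or range.

## Robot

A 6-joint arm with a two-finger parallel gripper is mounted at the origin on the work surface. World frame = base frame: x ahead of the robot, y to its left, z up, the work surface at z = 0. Lengths are in m, angles in rad, forces in N, time in s.
With the tool pointing down it reaches from about 0.35 to 0.975 m from the base axis. Payload 4.9 kg.
Tool frame: the origin (TCP) lies at the very end of the fingers, on their centre line; the grasp point (between the pads) lies 19 mm behind it (ctrl.grip_point_offset is the distance from the TCP to the grasp point, in m); z points along the fingers, y is the line along which they close (so a half turn about z gives the same grasp; the last joint's range is limited). The gripper opens to 85 mm and grips with 20 to 120 N. Pads are 22 mm wide; open, the fingers measure 114 mm over their backs; the gripper's body (76 mm by 85 mm) begins 54 mm behind the grasp point. The pads swing forward as they close: fully open they stand 13 mm farther back than shut.
Start: joints at [1.125, 0.053, 1.613, -0, 1.476, -0.119], TCP at [0.201, 0.592, 0.231] pointing down, gripper open.
Joint ranges: [-3.01, 3.01], [-1.01, 2.22], [0.06, 2.58], [-1.02, 4.17], [0.09, 2.62], [-3.14, 3.14]. Speed limits (rad/s): [2.57, 2.57, 3.14, 3.14, 3.14, 3.14].

## Interface

Orientations are given as a rotation vector (axis times angle).
In Python, from station import ctrl gives the robot as it stands.
- The arm moves only by the tool send_rows, never from a script. Its argument "rows" is a list of rows, each a list of 3 entries, a list of its own where there are three numbers: the finger opening in cm, from 0 to 8.54, then the shift along the tool's x, y, z in cm, then the turn about the tool's z in degrees. A call has 1 to 10 rows; each row shifts and turns the commanded pose from where the row before left it, along the tool's axes as they then stand; what a row does not reach is not made up. A row lasts 1/8 s, in which the tool goes at most 62.5 mm and 10.7 degrees, less where a joint would pass 70% of its speed; a pose out of reach is approached as far as the arm can. A call with a gripper value outside its range is refused whole. The fingers move at their own pace and stop on an object; "newtons" is the grip in N (left out, the last holds). Time passes only in rows, so rows that do not move let the fingers close. It gives the time, the measured TCP pose, the force, the opening and the grip force at its end, in the units of the state.
- ctrl.get_obs(): the state, without advancing time (a new reading comes with each control period).
- ctrl.get_image(name): name is "scene" or "top" or "wrist"; returns a dict with "frame" (400x640x3 uint8, red, green, blue), "range_z" (400x640 float32, m along the optical axis (not along the pixel's ray), 0 where there is no reading), "fx", "fy", "cx", "cy" (pixels), "k1" (the pictures are not rectified: a ray, as slopes to the right and down, at radius r is drawn at 1 + k1 r^2 times it, then the intrinsics apply), "cam_to_world" (4x4, takes a point from camera to world coordinates). Camera axes: x right, y down, z forward; pixel columns grow to the right and rows downward; lengths in m; the calibration is good to about 2 mm. A picture is of the moment at which its call begins.
- ctrl.finish_job(): hands the job in; it is judged then, once.
The state is a dict: "t": time; "q": joint angles; "dq": joint speeds; "effort": joint torques, N m; "tool_pos": TCP position; "tool_rot": TCP orientation; "contact_force": force on the tool from outside, world axes, zero at the start; "wrist_torque": the same for the moment, N m; "opening": finger opening in m; "grip_force": force on a finger pad.
Only numpy, scipy, OpenCV 4.12 (cv2) and the standard library are available. Lean on these libraries where they do the work, as an engineer would, in place of code of your own. Each camera call takes 0.05 s, during which the arm holds its last target. There are 200 camera calls.

## Working session

There is one attempt and no reset: what is moved stays moved. The work goes in short steps, Python scripts to look and compute and a tool call to move; the robot and the scene stay as the last step left them, time stands still between calls to the robot, and variables do not carry over. Pictures are saved under pics/ and viewed, at most 10 in all, crops included, and the job is handed in when it is done.

Besides the shell and the picture viewer there is one more tool, called after "Emit:" as name(argument=value, ...), one argument or row to a line, values as JSON. send_rows: Moves the arm, as the interface text tells. Its arguments: {"type":"object","properties":{"rows":{"type":"array","items":{"type":"array"}},"newtons":{"type":"number"}},"required":["rows"]}

```bash
mkdir -p pics
cat > h.py <<'E'
import numpy as np, cv2
from station import ctrl
from scipy.spatial.transform import Rotation as R
def snap(n,f):
    im=ctrl.get_image(n); np.savez('pics/'+f+'.npz',**im); cv2.imwrite('pics/'+f+'.png',im['frame'][:,:,::-1]); return im
def load(f): return dict(np.load('pics/'+f+'.npz'))
def ray(im,u,v):
    xd=np.array([(u-im['cx'])/im['fx'],(v-im['cy'])/im['fy']]); x=xd.copy()
    for _ in range(20): x=xd/(1+im['k1']*(x@x))
    T=im['cam_to_world']; return T[:3,3],T[:3,:3]@np.array([x[0],x[1],1.])
def pt(im,u,v,z=None):
    o,d=ray(im,u,v); s=im['range_z'][int(round(v)),int(round(u))] if z is None else (z-o[2])/d[2]
    return o+s*d
def tri(a,b):
    (o1,d1),(o2,d2)=a,b
    A=np.stack([d1,-d2],1); s=np.linalg.lstsq(A,o2-o1,rcond=None)[0]
    p,q=o1+s[0]*d1,o2+s[1]*d2; return (p+q)/2,np.linalg.norm(p-q)
E
python3 - <<'E'
from h import *
a=snap('scene','s0');b=snap('top','t0')
for i in(a,b): print(i['cam_to_world'].round(3).tolist(),i['fx'],i['k1'])
cv2.imwrite('pics/st0.png',np.vstack([cv2.resize(i['frame'][:,:,::-1],(480,300)) for i in(a,b)]))
print(ctrl.get_obs())
E
```

```text
[[-0.766, 0.409, -0.496, 1.03], [0.643, 0.502, -0.579, 0.711], [0.012, -0.762, -0.647, 0.751], [0.0, 0.0, 0.0, 1.0]] 429.37131764061974 -0.09189143239595601
[[-0.003, -0.995, 0.101, 0.442], [-1.0, 0.003, -0.005, 0.186], [0.005, -0.101, -0.995, 1.48], [0.0, 0.0, 0.0, 1.0]] 490.3727061730734 -0.010470983534747113
{'t': 0.1, 'q': array([ 1.12499829e+00,  5.33010535e-02,  1.61411543e+00, -1.02664846e-05,
        1.47599762e+00, -1.18990355e-01]), 'dq': array([-0.00079215, -0.00094196, -0.00311734, -0.00031129,  0.00133053,
       -0.00267668]), 'effort': array([-1.44242513e-04, -3.94900274e+01, -3.71365535e+01, -7.36890433e-05,
        3.95922514e-03, -1.64724707e-05]), 'tool_pos': array([0.2003981 , 0.59142552, 0.23020427]), 'tool_rot': array([-5.10984201e-01, -3.09925230e+00,  2.75183659e-03]), 'contact_force': array([ 0.40932216, -0.43667226,  0.24813137]), 'wrist_torque': array([-0.00190417, -0.04078615,  0.05335833]), 'grip_force': 0.0, 'opening': 0.08547190361625134}
```

View pics/s0.png

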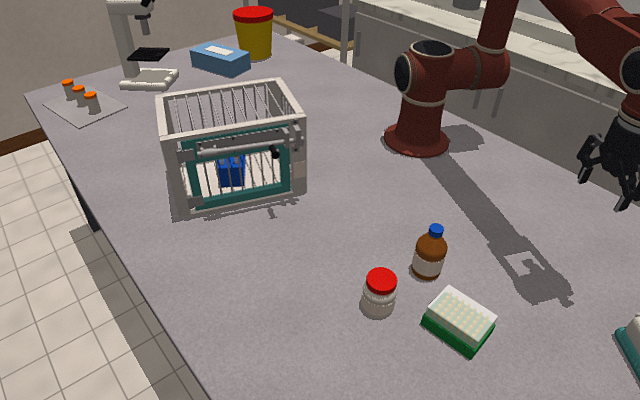

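View pics/t0.png

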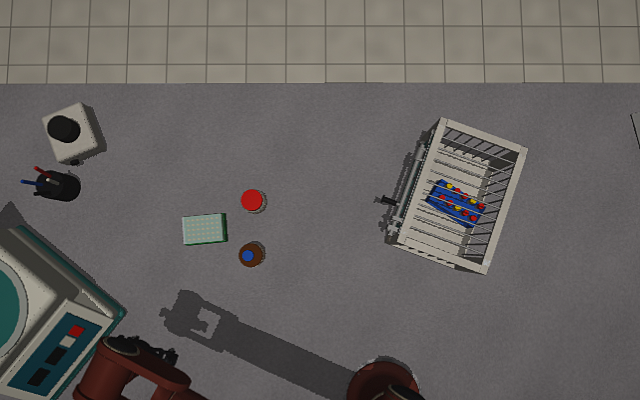

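Scene view: the cage stands at about (230,145), with the black grip at (275,152). Top view: cage roof corners are near (442,119), (527,150), (488,273) and (400,243), with the grip at (388,200). The bottle, jar and tip box are well off to the left.

Run:
```python
from h import *
a=load('s0');b=load('t0')
def blk(im,x0,x1,y0,y1,th=45):
    g=im['frame'][y0:y1,x0:x1].max(2); m=(g<th).astype(np.uint8)
    n,l,s,c=cv2.connectedComponentsWithStats(m)
    for i in range(1,n):
        if s[i,4]>8: print(s[i]+[x0,y0,0,0,0],c[i]+[x0,y0])
print('scene');blk(a,255,305,130,175);print('top');blk(b,365,405,180,220)
cr=np.vstack([cv2.resize(a['frame'][110:220,150:320,::-1],(680,440),interpolation=2)])
ct=cv2.resize(b['frame'][110:285,370:540,::-1],(583,600),interpolation=2)
cv2.imwrite('pics/c1.png',cr);cv2.imwrite('pics/c2.png',ct)
```

```text
scene
[269 145  11  14  87] [273.70114943 151.72413793]
top
[380 195  17  11  89] [388.12359551 200.46067416]
[400 208   5  10  18] [402.33333333 213.33333333]
```

View pics/c1.png

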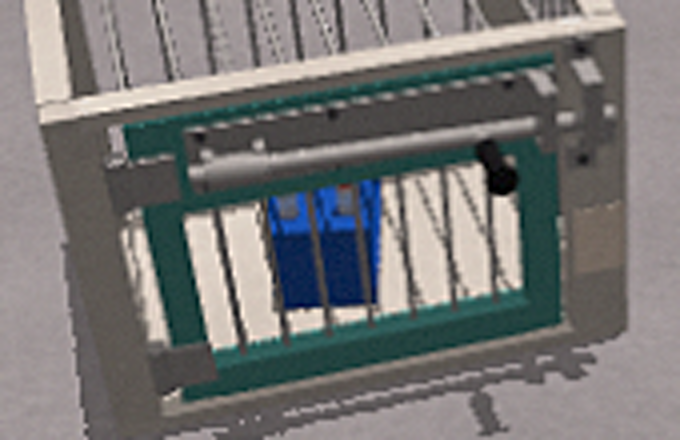

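View pics/c2.png

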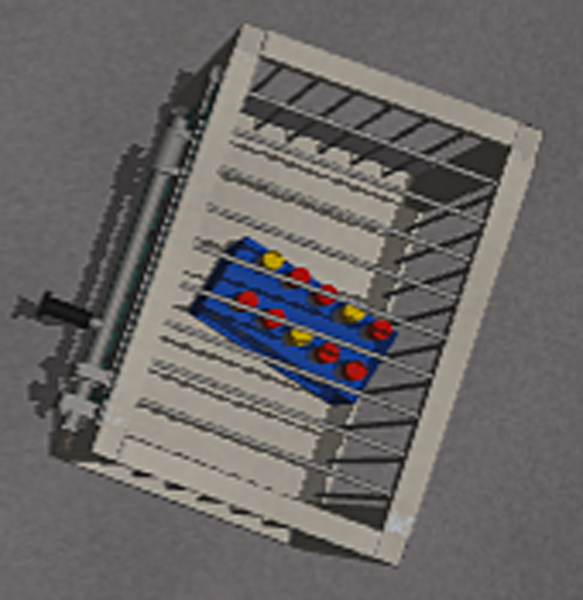

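Crop 1 shows the bolt running through the keeper at the right, with the grip's disc near crop (500,178) and its root at (487,150). Crop 2 shows the roof corners at (245,25), (541,132), (398,565) and (97,455), and the grip running from (45,305) to (92,322).

Run:
```python
from h import *
a=load('s0');b=load('t0')
C=np.array([[245,25],[541,132],[398,565],[97,455]])/3.43+[370,110]
P=np.array([pt(b,*c,z=.24) for c in C]); print(P.round(4))
print([np.linalg.norm(P[i]-P[(i+1)%4]).round(4) for i in range(4)])
c=P.mean(0); ax=(P[1]-P[0]+P[2]-P[3]); ay=(P[0]-P[3]+P[1]-P[2])
ya=np.arctan2(ax[1],ax[0]); yb=np.arctan2(-ay[0],ay[1]); print('centre',c,'yaw',np.degrees([ya,yb]))
yaw=(ya+2*yb)/3
Rz=R.from_euler('z',yaw).as_matrix(); o=np.r_[c[:2],0]
g=o+Rz@[-.165,-.080,.189]; print('pred grip (draw 0)',g, 'hinge',o+Rz@[-.11,.135,0])
# measured: disc and centroid
for us,ut in (((273.7,151.7),(388.1,200.5)),):
    p,e=tri(ray(a,*us),ray(b,*ut)); print('tri centroid',p,e,'in cage',Rz.T@(p-o))
def proj(im,X):
    T=np.linalg.inv(im['cam_to_world']);x=T[:3,:3]@X+T[:3,3];x=x[:2]/x[2];x*=1+im['k1']*(x@x)
    return x*[im['fx'],im['fy']]+[im['cx'],im['cy']]
for nm,X in(('end',[-.185,-.08,.189]),('mid',[-.165,-.08,.189]),('root',[-.147,-.08,.189])):
    print(nm,proj(a,o+Rz@X),proj(b,o+Rz@X))
print('depth top grip',pt(b,389,201), pt(b,386,200)); print('yaw',np.degrees(yaw))
```

```text
[[ 0.7728 -0.1336  0.24  ]
 [ 0.6905 -0.3543  0.24  ]
 [ 0.3691 -0.2345  0.24  ]
 [ 0.45   -0.0155  0.24  ]]
[np.float64(0.2356), np.float64(0.3429), np.float64(0.2335), np.float64(0.3437)]
centre [ 0.57060422 -0.18446004  0.24      ] yaw [-110.36017353 -110.27198055]
pred grip (draw 0) [ 0.55282188 -0.00195308  0.189     ] hinge [ 0.73538351 -0.12813253  0.        ]
tri centroid [0.5613811  0.00109028 0.1871202 ] 0.0007916692926680742 in cage [-0.170824   -0.07302839  0.1871202 ]
end [277.97142806 153.66744527] [382.18134067 201.17489039]
mid [275.69845049 149.18414215] [389.30923171 203.76998242]
root [273.70908768 145.25960274] [395.72913638 206.10738966]
depth top grip [5.59373806e-01 9.70737700e-06 1.97754418e-01] [0.56193543 0.00800234 0.19879623]
yaw -110.30137821180598
```

```bash
cat >> h.py <<'E'
O=np.array([.5706,-.1845,0]); YAW=np.radians(-110.3); Rz=R.from_euler('z',YAW).as_matrix()
def rel(p,yd):
    """shift in current tool axes (cm) and turn (deg) so TCP=p, tool y along angle yd (mod pi)"""
    s=ctrl.get_obs(); T=R.from_rotvec(s['tool_rot']).as_matrix()
    cy=np.arctan2(T[1,1],T[0,1]); d=(cy-yd+np.pi/2)%np.pi-np.pi/2
    return (T.T@(np.array(p)-s['tool_pos'])*100).round(2), np.degrees(d).round(2), T.round(3), s['q'].round(3)
E
python3 - <<'E'
from h import *
g=O+Rz@[-.165,-.074,.29]
print(g); print(*rel(g,YAW+np.pi/2),sep='\n')
E
```

```text
[ 0.5584406  -0.00407509  0.29      ]
[-53.02 -44.92  -5.91]
-88.42
[[-0.947  0.321 -0.001]
 [ 0.321  0.947 -0.002]
 [ 0.    -0.002 -1.   ]]
[ 1.125  0.053  1.614 -0.     1.476 -0.119]
```

Emit:
send_rows(
  rows=[
    [8.5,[0,0,-3],0],
    [8.5,[0,0,-2.9],0],
    [8.5,[-3.8,-3.2,0],0],
    [8.5,[-3.8,-3.2,0],0],
    [8.5,[-3.8,-3.2,0],0],
    [8.5,[-3.8,-3.2,0],0],
    [8.5,[-3.8,-3.2,0],0],
    [8.5,[-3.8,-3.2,0],0],
    [8.5,[-3.8,-3.2,0],0],
    [8.5,[-3.8,-3.2,0],0],
  ],
)

```text
t: 1.35
tool_pos: [0.4067, 0.2503, 0.2899]
tool_rot: [-0.511, -3.099, 0.0]
contact_force: [0.1, -0.2, 0.5]
opening: 0.0851
grip_force: 0.0
```

Emit:
send_rows(
  rows=[
    [5,[-3.8,-3.2,0],0],
    [5,[-3.8,-3.2,0],0],
    [5,[0,0,0],10],
    [5,[0,0,0],10],
    [5,[0,0,0],10],
    [5,[0,0,0],10],
    [5,[0,0,0],10],
    [5,[0,0,0],10],
    [5,[0,0,0],10],
    [5,[0,0,0],10],
  ],
)

```text
t: 2.6
tool_pos: [0.4575, 0.1668, 0.2897]
tool_rot: [-2.389, -2.039, 0.001]
contact_force: [-0.2, -0.1, 0.4]
opening: 0.0501
grip_force: 0.0
```

Run:
```python
from h import *
g=O+Rz@[-.165,-.074,.29]
print(*rel(g,YAW+np.pi/2),sep='\n')
```

```text
[-15.29  12.66  -0.04]
11.25
[[ 0.157  0.988 -0.001]
 [ 0.988 -0.157 -0.   ]
 [-0.    -0.001 -1.   ]]
[ 0.197 -0.313  1.849 -0.     1.607  0.355]
```

Emit:
send_rows(
  rows=[
    [5,[-3.8,3.2,0],0],
    [5,[-3.8,3.2,0],0],
    [5,[-3.8,3.2,0],0],
    [5,[-3.8,3,0],0],
    [5,[0,0,0],10],
    [5,[0,0,0],1.3],
    [5,[0,0,0],0],
  ],
)

```text
t: 3.48
tool_pos: [0.559, -0.0021, 0.29]
tool_rot: [-2.571, -1.805, 0.001]
contact_force: [-0.1, 0.3, 0.3]
opening: 0.0501
grip_force: 0.0
```

Run:
```python
from h import *
g=O+Rz@[-.165,-.074,.29]
print(*rel(g,YAW+np.pi/2),sep='\n')
w=snap('wrist','w1'); print(w['cam_to_world'].round(3).tolist(),w['fx'])
```

```text
[-0.2   0.02  0.  ]
0.43
[[ 0.34   0.94  -0.   ]
 [ 0.94  -0.34   0.   ]
 [-0.    -0.001 -1.   ]]
[-0.137 -0.133  1.696  0.     1.579  0.21 ]
[[0.941, -0.322, -0.107, 0.587], [-0.339, -0.892, -0.299, 0.075], [0.0, 0.317, -0.948, 0.432], [0.0, 0.0, 0.0, 1.0]] 285.11474980469137
```

View pics/w1.png

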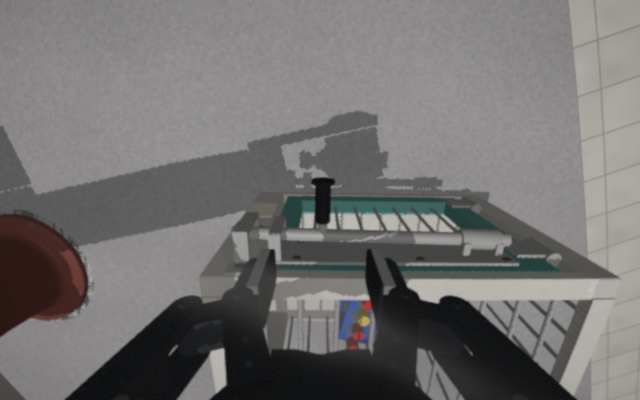

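Wrist view: the grip runs from its disc at (323,182) to its root at about (323,224), centred between the fingers. The rod is at row 237. I'll measure it against the top view.

Run:
```python
from h import *
w=load('w1');b=load('t0');a=load('s0')
g=w['frame'][170:232,300:345].max(2); m=g<50
for r in range(m.shape[0]):
    c=np.where(m[r])[0]
    if len(c): print(r+170,c.min()+300,c.max()+300,end=' | ')
print()
for z in (.182,.189,.196):
    for v in(182,204,224): p=pt(w,322.7,v,z); print(z,v,p.round(4),(Rz.T@(p-O)).round(4))
print('range',[pt(w,323,v).round(4).tolist() for v in(196,204,212)])
p,e=tri(ray(w,323,202),ray(a,273.2,150.5));print(p,e,Rz.T@(p-O))
```

```text
178 317 327 | 179 313 333 | 180 312 333 | 181 312 334 | 182 312 334 | 183 312 333 | 184 314 332 | 185 316 330 | 186 316 329 | 187 316 329 | 188 316 329 | 189 316 330 | 190 316 330 | 191 316 330 | 192 315 330 | 193 315 329 | 194 316 329 | 195 316 329 | 196 315 329 | 197 315 330 | 198 315 330 | 199 315 330 | 200 315 330 | 201 316 329 | 202 316 329 | 203 316 329 | 204 316 329 | 205 316 329 | 206 315 329 | 207 315 329 | 208 315 329 | 209 315 329 | 210 315 329 | 211 315 329 | 212 315 329 | 213 316 328 | 214 316 328 | 215 316 328 | 216 315 328 | 217 315 328 | 218 315 328 | 219 315 328 | 220 315 328 | 221 316 328 | 222 316 327 | 223 319 325 | 
0.182 182 [0.5675 0.0148 0.182 ] [-0.1859 -0.0721  0.182 ]
0.182 204 [ 0.5604 -0.0049  0.182 ] [-0.1649 -0.0719  0.182 ]
0.182 224 [ 0.5537 -0.0237  0.182 ] [-0.1449 -0.0717  0.182 ]
0.189 182 [0.568  0.0165 0.189 ] [-0.1876 -0.0722  0.189 ]
0.189 204 [ 0.5611 -0.0026  0.189 ] [-0.1673 -0.072   0.189 ]
0.189 224 [ 0.5546 -0.021   0.189 ] [-0.1478 -0.0717  0.189 ]
0.196 182 [0.5685 0.0182 0.196 ] [-0.1894 -0.0723  0.196 ]
0.196 204 [ 5.619e-01 -4.000e-04  1.960e-01] [-0.1696 -0.072   0.196 ]
0.196 224 [ 0.5555 -0.0182  0.196 ] [-0.1508 -0.0718  0.196 ]
range [[0.5645, 0.0063, 0.1956], [0.5621, -0.0005, 0.196], [0.5597, -0.0074, 0.1962]]
[ 5.61737563e-01 -3.57962168e-04  1.89878276e-01] 0.0009904411673362645 [-0.16963008 -0.07219742  0.18987828]
```

Emit:
send_rows(
  rows=[
    [5,[0,0.25,3],0.4],
    [5,[0,0,3],0],
    [5,[0,0,3],0],
    [5,[0,0,2],0],
    [5,[0,0,1],0],
    [5,[0,0,0],0],
  ],
)

```text
t: 4.28
tool_pos: [0.5615, -0.0032, 0.1701]
tool_rot: [-2.579, -1.793, 0.001]
contact_force: [1.1, -0.4, -0.0]
opening: 0.0503
grip_force: 0.0
```

Emit:
send_rows(
  rows=[
    [0,[0,0,0],0],
    [0,[0,0,0],0],
    [0,[0,0,0],0],
    [0,[0,0,0],0],
    [0,[0,0,0],0],
    [0,[0,0,0],0],
    [0,[0,0,0],0],
  ],
  newtons=40,
)

```text
t: 5.15
tool_pos: [0.5621, -0.0034, 0.1716]
tool_rot: [2.579, 1.792, 0.002]
contact_force: [-1.9, 0.9, 6.3]
opening: 0.0126
grip_force: 39.0
```

Run:
```python
from h import *
s=ctrl.get_obs(); print(s['tool_pos'],Rz.T@(s['tool_pos']-O),s['contact_force'],s['wrist_torque'],s['opening'],s['grip_force'])
w=snap('wrist','w2')
```

```text
[ 0.56206844 -0.00336009  0.171559  ] [-0.16692922 -0.07084555  0.171559  ] [-1.90314956  0.94298995  6.25142984] [ 0.06219619  0.41443535 -0.0571922 ] 0.012585388696141696 39.04782235622406
```

View pics/w2.png

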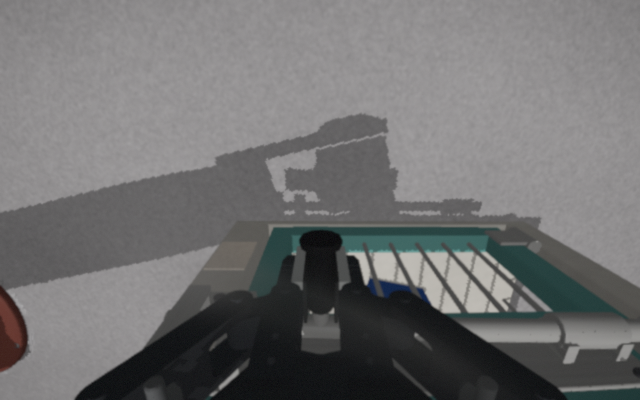

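The wrist view shows the grip between the pads at (322,270), with the disc just beyond the fingers. I'll lift it 12 mm.

Emit:
send_rows(
  rows=[
    [0,[0,0,-0.3],0],
    [0,[0,0,-0.3],0],
    [0,[0,0,-0.3],0],
    [0,[0,0,-0.3],0],
    [0,[0,0,0],0],
    [0,[0,0,0],0],
  ],
)

```text
t: 5.95
tool_pos: [0.5612, -0.0032, 0.182]
tool_rot: [-2.579, -1.792, 0.001]
contact_force: [-0.8, 0.7, -3.3]
opening: 0.0127
grip_force: 39.0
```

Emit:
send_rows(
  rows=[
    [0,[0,0,-0.15],0],
    [0,[0,0,0],0],
    [0,[0,0.2,0],0],
    [0,[0,0.2,0],0],
    [0,[0,0.2,0],0],
    [0,[0,0.2,0],0],
    [0,[0,0,0],0],
  ],
)

```text
t: 6.82
tool_pos: [0.5693, -0.0062, 0.1837]
tool_rot: [2.58, 1.792, -0.0]
contact_force: [-1.2, 1.4, -5.7]
opening: 0.013
grip_force: 38.9
```

Emit:
send_rows(
  rows=[
    [0,[0,0.25,0.02],0],
    [0,[0,0.25,0.02],0],
    [0,[0,0.25,0.02],0],
    [0,[0,0.25,0.02],0],
    [0,[0,0.25,0.02],0],
    [0,[0,0.25,0.02],0],
    [0,[0,0.25,0.02],0],
    [0,[0,0.25,0.02],0],
    [0,[0,0.25,0.02],0],
    [0,[0,0,0],0],
  ],
)

```text
t: 8.07
tool_pos: [0.5906, -0.0142, 0.182]
tool_rot: [2.58, 1.792, 0.001]
contact_force: [-0.3, 0.6, -4.9]
opening: 0.0126
grip_force: 39.0
```

Run:
```python
from h import *
s=ctrl.get_obs(); print(s['tool_pos'],Rz.T@(s['tool_pos']-O),s['contact_force'],s['wrist_torque'],s['opening'])
a=snap('scene','s3')
cv2.imwrite('pics/c3.png',cv2.resize(a['frame'][100:200,190:330,::-1],(700,500),interpolation=2))
```

```text
[ 0.5905813  -0.01422045  0.18201481] [-0.16663553 -0.04033581  0.18201481] [-0.28256095  0.58401847 -4.93706433] [ 0.17829318  0.51074907 -0.00159342] 0.012572570712005867
```

View pics/c3.png

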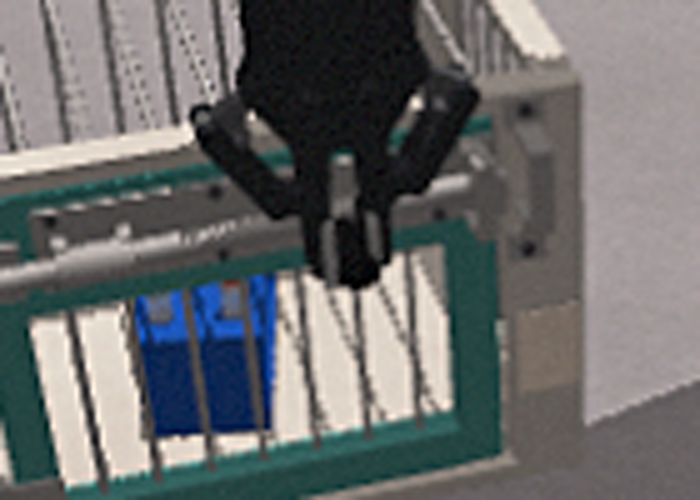

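Crop: the bolt is drawn, and its rod no longer reaches the keeper at (540,180). I'll draw it 5 mm more, then start the gate arc.

Emit:
send_rows(
  rows=[
    [0,[0,0.25,0.02],0],
    [0,[0,0.25,0.02],0],
    [0,[0,0,0],0],
    [0,[0.44,0.15,0],1.5],
    [0,[0.44,0.15,0],1.5],
    [0,[0.44,0.15,0],1.5],
    [0,[0.44,0.15,0],1.5],
    [0,[0,0,0],0],
  ],
)

```text
t: 9.12
tool_pos: [0.6075, -0.0016, 0.1816]
tool_rot: [2.67, 1.655, 0.0]
contact_force: [-2.5, -1.7, -4.9]
opening: 0.0126
grip_force: 39.1
```

```bash
cat >> h.py <<'E'
def gate():
    s=ctrl.get_obs(); p=Rz.T@(s['tool_pos']-O)-[-.11,.135,0]; T=R.from_rotvec(s['tool_rot']).as_matrix()
    print('cage rel hinge',p.round(4),'r',np.hypot(*p[:2]).round(4),'arc',np.degrees(np.arctan2(-p[0],-p[1])-np.arctan2(.0566,.170)).round(2),
     'tool turn',np.degrees(YAW+np.pi/2-np.arctan2(T[1,1],T[0,1])).round(2),'F tool',(T.T@s['contact_force']).round(2),s['wrist_torque'].round(2),s['opening'],s['grip_force'])
E
python3 - <<'E'
from h import *
gate(); snap('top','t4')
E
```

```text
cage rel hinge [-0.0743 -0.1638  0.1816] r 0.1799 arc 5.99 tool turn 6.12 F tool [-2.68 -1.51  4.91] [-0.15  0.52 -0.05] 0.012602602497661918 39.13321495056152
```

Emit:
send_rows(
  rows=[
    [0,[0.44,0.15,0],1.5],
    [0,[0.44,0.15,0],1.5],
    [0,[0.44,0.15,0],1.5],
    [0,[0.44,0.15,0],1.5],
    [0,[0.44,0.15,0],1.5],
    [0,[0.44,0.15,0],1.5],
    [0,[0.44,0.15,0],1.5],
    [0,[0.44,0.15,0],1.5],
    [0,[0.44,0.15,0],1.5],
    [0,[0,0,0],0],
  ],
)

```text
t: 10.42
tool_pos: [0.6399, 0.0245, 0.1815]
tool_rot: [-2.846, -1.329, 0.0]
contact_force: [-3.7, -0.9, -4.2]
opening: 0.0124
grip_force: 39.1
```

Emit:
send_rows(
  rows=[
    [0,[0.44,0.15,0],1.5],
    [0,[0.44,0.15,0],1.5],
    [0,[0,0,0],0],
    [0,[0,0,0],0],
  ],
)

```text
t: 10.92
tool_pos: [0.6478, 0.029, 0.1816]
tool_rot: [-2.88, -1.255, -0.0]
contact_force: [-3.7, -1.2, -4.6]
opening: 0.0123
grip_force: 39.1
```

Run:
```python
from h import *
gate(); t=snap('top','t5'); s=snap('scene','s5')
x=cv2.resize(t['frame'][100:290,360:545,::-1],(390,400),interpolation=2); y=cv2.resize(s['frame'][80:230,150:310,::-1],(400,400),interpolation=2)
cv2.imwrite('pics/c5.png',np.hstack([x,y]))
```

```text
cage rel hinge [-0.1171 -0.1367  0.1816] r 0.18 arc 22.17 tool turn 22.61 F tool [-3.36 -1.86  4.62] [0.2  0.67 0.02] 0.012313206846056699 39.09298360347748
```

View pics/c5.png

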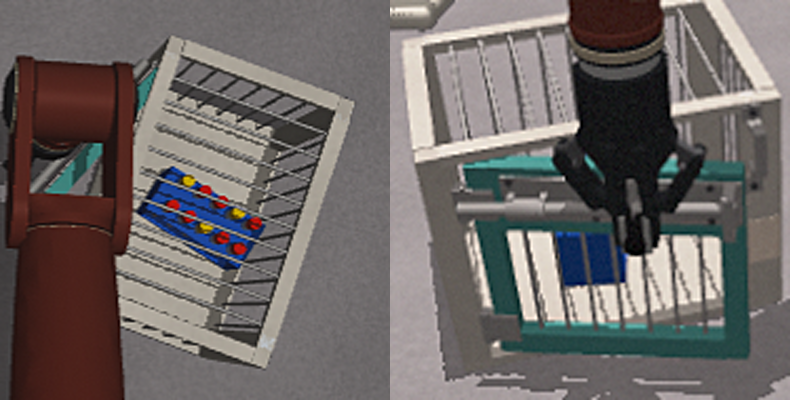

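The left crop shows the arm over the open gate. The right crop shows the gate ajar, with the rod free of the keeper and the free edge's top corner at about crop (745,160). I'll check that corner.

Run:
```python
from h import *
s=load('s5')
for u,v in((292,140),(291,141),(292,142)):
    p=pt(s,u,v,.228); c=Rz.T@(p-O); print(p.round(4),c.round(4),'out',(-.12-c[0]).round(4),'r',np.hypot(c[0]+.11,c[1]-.135).round(4),'range',pt(s,u-2,v+3).round(3))
gate()
```

```text
[0.5352 0.0401 0.228 ] [-0.1984 -0.1112  0.228 ] out 0.0784 r 0.2615 range [0.548 0.05  0.23 ]
[0.5395 0.0421 0.228 ] [-0.2017 -0.1078  0.228 ] out 0.0817 r 0.2595 range [0.55  0.049 0.228]
[0.5403 0.0468 0.228 ] [-0.2065 -0.1087  0.228 ] out 0.0865 r 0.2621 range [0.551 0.053 0.228]
cage rel hinge [-0.1171 -0.1367  0.1816] r 0.18 arc 22.15 tool turn 22.62 F tool [-2.3  -0.99  4.31] [0.17 0.64 0.05] 0.012789491227143235 39.090245962142944
```

Run:
```python
from h import *
s=load('s5'); hsv=cv2.cvtColor(s['frame'],cv2.COLOR_RGB2HSV)
m=cv2.inRange(hsv,(80,90,30),(100,255,255)); m[:80]=0;m[230:]=0;m[:,:150]=0;m[:,310:]=0
v,u=np.nonzero(m); P=np.array([pt(s,a,b) for a,b in zip(u,v)]); c=(P-O)@Rz
k=(c[:,2]>.03)&(c[:,2]<.18)&(c[:,0]<-.11)&(c[:,0]>-.26); q=c[k]
def fit(q):
    for _ in range(6):
        f=np.polyfit(q[:,1],q[:,0],1); r=q[:,0]-np.polyval(f,q[:,1]); q=q[abs(r)<max(2*r.std(),.002)]
    return f,q
f,q=fit(q); print(len(q),'angle',np.arctan(f[0]),'line x at hinge y',np.polyval(f,.135),'ymin',np.percentile(q[:,1],[1,5]),'x there',np.polyval(f,np.percentile(q[:,1],1)))
t=c[(c[:,2]>.222)&(c[:,2]<.235)]; print('top pts',len(t)); print(t[np.argsort(t[:,1])][:8].round(4),'min x',np.sort(t[:,0])[:5])
i=np.where(u>u.max()-2)[0]; print('rightmost px',[(u[j],v[j]) for j in i][:4])
```

```text
1200 angle 0.3747123511904328 line x at hinge y -0.12374878047664636 ymin [-0.10167519 -0.0988691 ] x there -0.21683180636641805
top pts 387
[[-0.2031 -0.1073  0.2263]
 [-0.2047 -0.1067  0.222 ]
 [-0.2066 -0.1062  0.2259]
 [-0.204  -0.1048  0.23  ]
 [-0.2082 -0.1035  0.2301]
 [-0.2036 -0.1026  0.2302]
 [-0.2124 -0.1023  0.2302]
 [-0.2067 -0.1016  0.2296]] min x [-0.21713406 -0.21709297 -0.21689461 -0.21630961 -0.21620596]
rightmost px [(np.int64(292), np.int64(173)), (np.int64(292), np.int64(174)), (np.int64(292), np.int64(175)), (np.int64(292), np.int64(176))]
```

The front corner stands about 97 mm out. I'll nudge it slightly, let it settle and finish.

Emit:
send_rows(
  rows=[
    [0,[0.15,0.05,0],0.5],
    [0,[0,0,0],0],
    [0,[0,0,0],0],
    [0,[0,0,0],0],
    [0,[0,0,0],0],
    [0,[0,0,0],0],
  ],
)

```text
t: 11.78
tool_pos: [0.6491, 0.0298, 0.1816]
tool_rot: [-2.886, -1.242, 0.0]
contact_force: [-3.7, 0.1, -4.4]
opening: 0.0125
grip_force: 39.1
```

Run:
```python
from h import *
gate(); print(abs(ctrl.get_obs()['dq']).max()); print(ctrl.finish_job())
```

```text
cage rel hinge [-0.1182 -0.1357  0.1816] r 0.1799 arc 22.65 tool turn 23.13 F tool [-2.48 -2.7   4.39] [0.15 0.72 0.04] 0.012527532732970217 39.088388085365295
0.0014832255085353806
the job is handed in; nothing more can be done
None
```

I lifted the bolt, drew it clear of the keeper and opened the gate until its free edge stood about 10 cm out; the arm is still gripping the bolt and holding the gate still, it never went near the bottle, jar or tip box, and the job was handed in at about 12 s.

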